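# Bring the floating foot of a balance slab down to its cup and lock it

## Task

The balance slab rocks because its adjustable foot, the one in front with the black knob and the lock-nut handle, hangs just clear of its floor cup. Slacken the lock nut by its handle (anticlockwise from above), turn the knob clockwise by feel until the foot just bears on the cup, without jacking up the slab, then swing the handle back clockwise and tighten the lock nut firmly, clearly tighter than you found it but not wrenched. Do not disturb the weighing bottle on the pan or the other things on the bench.

Things in the scene. Friction and masses are not known exactly. Their poses are not given: they have to be found in the camera images.
- nut_seat (a point): Fixed point on the vertical axis of the adjustable foot: centre of the top of the round grey bracket boss (48 mm across, 60 mm above the bench) on which the lock nut seats. The screw runs down this axis and the lock nut turns about it.
- handle_grip (a point): Centre of the upright round black grip (15 mm in diameter, 70 to 112 mm above the bench, this point at 94 mm) at the end of the lock nut's handle, 75 mm out from the screw axis. Carried anticlockwise (from above) about the axis it slackens the nut, clockwise it tightens it. As found, 3 to 5 N here break it loose; slack, it runs stiffly at 1 to 2 N.
- knob (a point): Centre of the black fluted round knob on top of the adjuster screw: 34 mm in diameter, 29 mm tall, about 93 to 122 mm above the bench, on the same axis, above the nut. Clockwise from above drives the screw down, 0.6 mm per rad. Nut slack: it turns at about 0.05 N m; nut tight: it is locked.
- screw: Adjuster screw: knob, thread and round foot 57 mm across at its lower end. Origin on its axis, z up. The foot starts 0.4 to 1.6 mm (0.7 to 2.7 rad of turn) above the rubber of the floor cup, not known better. Once it touches, the torque needed to turn on climbs by about 1 N m per rad: at 0.15 N m the foot bears with about 10 N, at 0.3 N m 30 N, at 0.7 N m 70 N, which is too hard.
- floor_cup: The dark steel floor cup with rubber insert (72 mm across, 8 mm high) fixed under the adjustable foot. Origin on the screw axis at bench height. The exact height of the rubber is not given (it differs by 1 mm).
- lock_nut: Steel lock nut, 36 mm across flats, with a 9 mm bar handle (its top 79 mm above the bench). Origin on the screw axis, 60 mm above the bench; x points along the handle. 0.4 rad back from the found place frees the screw; the way is clear for 0.7 rad. Turned back, it meets the boss, then gets harder by about 20 N per rad: 5 N at the grip is barely nipped, 10 to 15 N is firm, over 20 N is wrenched.
- foot_bracket: The grey lug on the slab's front left that carries the screw; its origin and axes are the slab's.
- slab: The heavy fixed balance slab, 190 x 270 x 20 mm, on four feet, its top 50 mm above the bench, with a white top-pan balance on it (housing 165 x 150 mm, to 103 mm; round steel pan to 113 mm). Origin under its middle at bench height, x away from its front, y to its left. The adjustable foot's axis is at x = -112, y = 100 mm.
- weighing_bottle: Small lidded glass weighing bottle, 42 mm across, 62 mm tall, standing loose on the balance pan; origin under its base. Leave alone.
- crucible: Small lidded porcelain crucible, 45 x 50 mm, on the bench; leave alone.
- petri: Flat glass dish, 68 mm across, 14 mm high; leave alone.
- amber_bottle: Amber stoppered bottle, 62 mm across, 125 mm tall; leave alone.
- dropper_bottle: Dropper bottle with a bulb, 42 mm across, 119 mm tall; leave alone.
- forceps: Steel forceps lying flat, 126 x 17 x 8 mm; leave alone.
- clear_bottle: Clear stoppered bottle, 66 mm across, 132 mm tall; leave alone.

How it is judged (in metres and radians):
On the way, in this order (a step that is already met when the one before it is completed fails the run):
1. the lock nut is slackened: it no longer clamps on the bracket boss (under 1 N) (contact force between lock_nut and foot_bracket below 1 N), for 0.2 s.
2. with the nut slack, the foot is screwed down until it bears on the floor cup with more than 8 N (contact force between screw and floor_cup above 8 N and contact force between lock_nut and foot_bracket below 1 N), for 0.2 s.
At the end, for the whole second after the job is handed in: The foot bears on the floor cup with 8 to 70 N, the lock nut clamps on the bracket boss with more than 55 N (a pull of about 8 N at the grip), screw and nut are at rest, and the weighing bottle stands upright on the pan (contact force between screw and floor_cup between 8 and 70 N and contact force between lock_nut and foot_bracket above 55 N and angular speed of each of screw, lock_nut below 0.05 rad/s and angle between weighing_bottle's own z axis and vertical below 0.1 rad); the robot touches nothing.
It fails at once if the foot is jacked hard into its cup (over 90 N), which would lift the slab off its other feet (contact force between screw and floor_cup above 90 N).
It fails at once if the lock nut is wrenched (clamp over 160 N, over 20 N at the grip) (contact force between lock_nut and foot_bracket above 160 N).
It fails at once if the weighing bottle is shifted more than 10 mm (distance of weighing_bottle from where it was at the start of the episode above 0.01 m).
It fails at once if a bystander on the bench is shifted more than 20 mm (distance of any of crucible, petri, amber_bottle, dropper_bottle, forceps, clear_bottle from where it was at the start of the episode above 0.02 m).
It also fails if it takes over 72 s, if anything falls off the work surface, if the arm or the gripper's body presses on something with over 40 N, if the wrist force passes 120 N, or if a joint passes its speed limit or range.

## Robot

A 7-joint arm with a two-finger parallel gripper is mounted at the origin on a cart in front of the work surface, level with it; the furniture and walls round the work are solid. World frame = base frame: x ahead of the robot, y to its left, z up, the work surface at z = 0. Lengths are in m, angles in degrees, forces in N, time in s.
With the tool pointing down it reaches from about 0.425 to 0.875 m from the base axis. Payload 4.7 kg.
Tool frame: the origin (TCP) lies where the fingers leave the gripper's body, on its centre line; the fingertips stand 70 mm ahead of it and the grasp point (between the pads) lies 51 mm ahead of it (env.tip_reach is the distance from the TCP to the fingertips, in m); z points along the fingers, x is the direction in which the jaws open and shut, and the axes are right-handed (so a half turn about z gives the same grasp; the last joint's range is limited). The gripper opens to 87 mm and grips with 3 to 60 N. Pads are 19 mm wide; open, the fingers measure 117 mm over their backs; the gripper's body (75 mm by 190 mm) begins 51 mm behind the grasp point.
Start: joints at [70.365, 18.392, -4.016, 83.108, 1.295, 78.541, -3.26], TCP at [0.227, -0.609, 0.292] pointing down, gripper open.
Joint ranges: [-163.93, 163.93], [-17.29, 119.83], [-79.2, 71.16], [3.27, 140.29], [-89.18, 269.18], [5.43, 117.66], [-154.24, 154.24]. Speed limits (degrees/s): [147.25, 147.25, 180, 180, 180, 180, 180].

## Interface

Orientations are given as [roll, pitch, yaw] about the fixed x, y, z axes, in that order (R = Rz(yaw) Ry(pitch) Rx(roll)).
In Python, from cell import env, optics, order gives the robot as it stands.
- The arm moves only by the shell command python3 -m creep 'ROWS' [FORCE]. ROWS is JSON, a list of rows, each a list of 7 numbers: the shift along the tool's x, y, z in cm, then the turn, a rotation vector about the tool's x, y, z in rad, then the opening, from 0 (shut) to 1 (fully open). A call has 1 to 20 rows; each row shifts and turns the pose as measured when the row begins, along the tool's axes as they then stand; what a row does not reach is not made up. A row lasts 1/10 s, in which the tool goes at most 50 mm and 8.59 degrees, less where a joint would pass 70% of its speed; a pose out of reach is approached as far as the arm can. A call with a gripper value outside its range is refused whole. The fingers move at their own pace and stop on an object; FORCE is the grip in N (left out, the last holds). Time passes only in rows, so rows that do not move let the fingers close. It gives the time, the measured TCP pose, the force and the opening at its end, in the units of the state.
- env.get_obs(): the state, without advancing time (a new reading comes with each control period).
- optics.read_camera(name): name is "scene" or "top" or "wrist"; returns a dict with "frame" (384x512x3 uint8, blue, green, red), "z_map" (384x512 float32, m along the optical axis (not along the pixel's ray), 0 where there is no reading), "fx", "fy", "cx", "cy" (pixels), "R" (3x3) and "t" (3): a world point X has camera coordinates R X + t; the wrist camera has in their place "hand_eye" (4x4, takes a point from camera to tool coordinates, whose origin is the TCP and whose axes are the tool frame's). Camera axes: x right, y down, z forward; pixel columns grow to the right and rows downward; lengths in m; the calibration is good to about 2 mm. A picture is of the moment at which its call begins: read the wrist's pose just before it.
- order.sign_off(): hands the job in, once; it reports no verdict.
The state is a dict: "time_s": time; "qpos": joint angles; "joint_velocities": joint speeds; "effort": joint torques, N m; "tool_pos": TCP position; "tool_rot": TCP orientation; "force": force on the tool from outside, world axes, zero at the start; "wrist_torque": the same for the moment, N m; "grip_width": finger opening in m.
Only numpy, scipy, OpenCV 4.12 (cv2) and the standard library are available. Lean on these libraries where they do the work, as an engineer would, in place of code of your own. Each camera call takes 0.05 s, during which the arm holds its last target. There are 200 camera calls.

## Working session

There is one attempt and no reset: what is moved stays moved. The work goes in short steps, Python scripts to look and compute and a shell command to move; the robot and the scene stay as the last step left them, time stands still between calls to the robot, and variables do not carry over. Pictures are saved under pics/ and viewed, on a budget of 10 in all, crops included, one or two more only if the job needs it, and the job is handed in when it is done.

```bash
ls; mkdir -p pics
python3 - <<'E'
from cell import env, optics, order
import cv2,numpy as np
o=env.get_obs();print({k:np.round(v,3).tolist() for k,v in o.items()})
a=optics.read_camera("scene");b=optics.read_camera("top")
for c in(a,b):print(c['fx'],c['cx'],c['cy'],np.round(c['R'],3).tolist(),np.round(c['t'],3).tolist())
np.savez('/tmp/top.npz',**b);np.savez('/tmp/scene.npz',**a)
cv2.imwrite('pics/a.png',cv2.resize(a['frame'],(800,600)));cv2.imwrite('pics/b.png',cv2.resize(b['frame'],(800,600)))
E
```

```text
pics
{'time_s': 0.0, 'qpos': [70.366, 18.438, -4.015, 83.175, 1.295, 78.542, -3.262], 'joint_velocities': [0.013, -0.035, 0.025, -0.048, -0.0, 0.03, 0.008], 'effort': [0.0, -49.128, -0.404, -31.253, -0.064, 0.044, 0.0], 'tool_pos': [0.227, -0.609, 0.291], 'tool_rot': [179.994, 0.11, -69.559], 'force': [0.335, 0.016, -0.458], 'wrist_torque': [0.03, -0.003, -0.056], 'grip_width': 0.087}
391.45625773662164 251.79681418949326 192.61992539343953 [[-0.498, -0.867, -0.0], [-0.549, 0.315, -0.774], [0.671, -0.385, -0.633]] [0.195, 0.369, 0.85]
372.4630273702737 257.4521260290423 193.55391759543383 [[-0.012, -1.0, -0.004], [-0.996, 0.012, -0.083], [0.083, 0.003, -0.997]] [-0.036, 0.5, 1.29]
```

View pics/a.png

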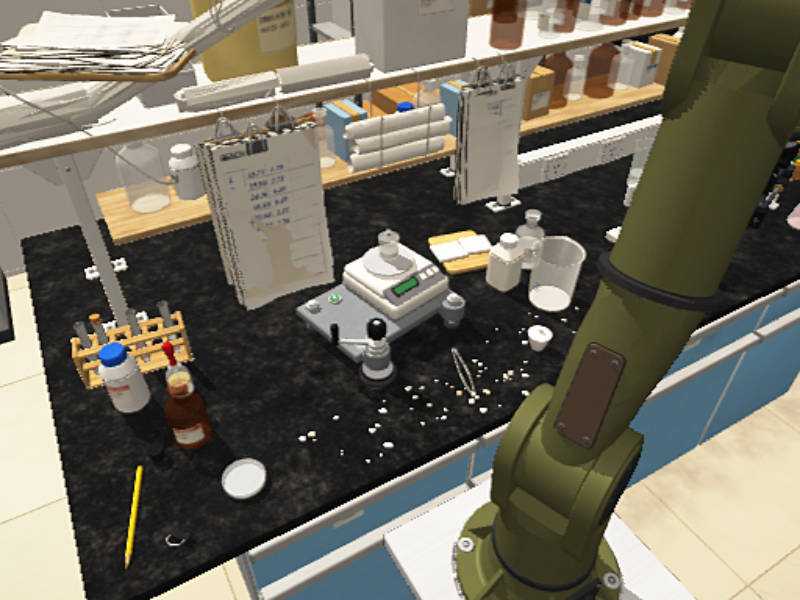

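View pics/b.png

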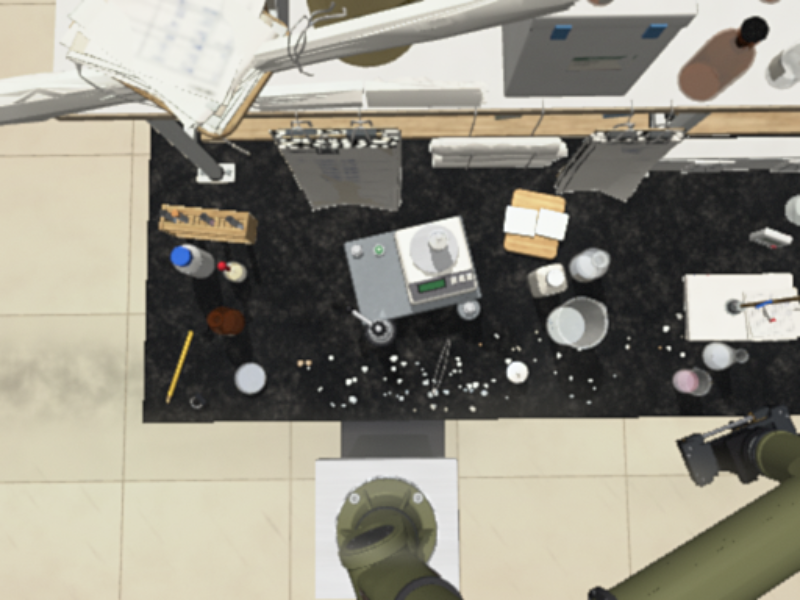

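The scene view shows the knob at about (377,328) and the grip at about (335,332). In the top view the knob is near (378,328) and the handle's end near (355,313). The space round the foot is open.

```bash
cat > h.py <<'E'
import numpy as np
def ray(c,u,v,z):
    R,t=c['R'],c['t'];d=R.T@np.array([(u-c['cx'])/c['fx'],(v-c['cy'])/c['fy'],1]);o=-R.T@t
    return o+d*(z-o[2])/d[2]
def cloud(c):
    v,u=np.mgrid[:384,:512];Z=c['z_map'];P=np.stack([(u-c['cx'])/c['fx']*Z,(v-c['cy'])/c['fy']*Z,Z],-1)
    return (P-c['t'])@c['R']
E
python3 - <<'E'
import numpy as np,cv2
from h import *
for n,k,g in(('top',(242,210),(227.5,200)),('scene',(241,208),(214,210))):
    c=np.load(f'/tmp/{n}.npz');P=cloud(c);
    print(n,ray(c,*k,.122).round(3),ray(c,*g,.112).round(3))
    dark=c['frame'].max(-1)<60
    m=dark&(P[...,2]>.085)&(P[...,2]<.13)&(c['z_map']>0)&(P[...,0]>.4)&(P[...,0]<.7)&(abs(P[...,1])<.2)
    print(m.sum());Q=P[m]
    n_,l=cv2.connectedComponents(m.astype('uint8'))
    for i in range(1,n_):
        q=P[l==i]
        if len(q)>3:print(len(q),q.mean(0).round(3),q.min(0).round(3),q.max(0).round(3),np.argwhere(l==i).mean(0))
# slab orientation from top
c=np.load('/tmp/top.npz');P=cloud(c)
m=(abs(P[...,2]-.05)<.006)&(P[...,0]>.4)&(P[...,0]<.85)&(abs(P[...,1])<.3)
mm=cv2.morphologyEx(m.astype('uint8'),cv2.MORPH_OPEN,np.ones((5,5)))
print(cv2.minAreaRect(P[mm>0][:,:2].astype('float32')))
f=c['frame'][150:250,190:320];cv2.imwrite('pics/c.png',cv2.resize(f,None,fx=6,fy=6,interpolation=2))
E
```

```text
top [0.438 0.008 0.122] [0.472 0.056 0.112]
46
16 [0.481 0.071 0.111] [0.475 0.064 0.105] [0.489 0.077 0.116] [197.3125 222.875 ]
29 [0.436 0.008 0.122] [ 0.425 -0.005  0.115] [0.451 0.021 0.128] [210.55172414 242.06896552]
scene [0.431 0.012 0.122] [0.47  0.074 0.112]
191
15 [ 0.524 -0.114  0.094] [ 0.518 -0.133  0.091] [ 0.535 -0.092  0.097] [183.6        262.93333333]
4 [ 0.536 -0.102  0.102] [ 0.533 -0.108  0.1  ] [ 0.538 -0.095  0.105] [180.5 257.5]
10 [ 0.521 -0.077  0.098] [ 0.513 -0.081  0.093] [ 0.531 -0.072  0.104] [186.8 252.8]
127 [0.43  0.013 0.113] [ 0.42  -0.006  0.094] [0.45  0.027 0.125] [210.74015748 240.67716535]
33 [0.476 0.073 0.102] [0.472 0.067 0.088] [0.482 0.079 0.113] [211.39393939 213.54545455]
((0.5560643672943115, -0.000550687313079834), (0.18973004817962646, 0.13755129277706146), 12.556868553161621)
```

View pics/c.png

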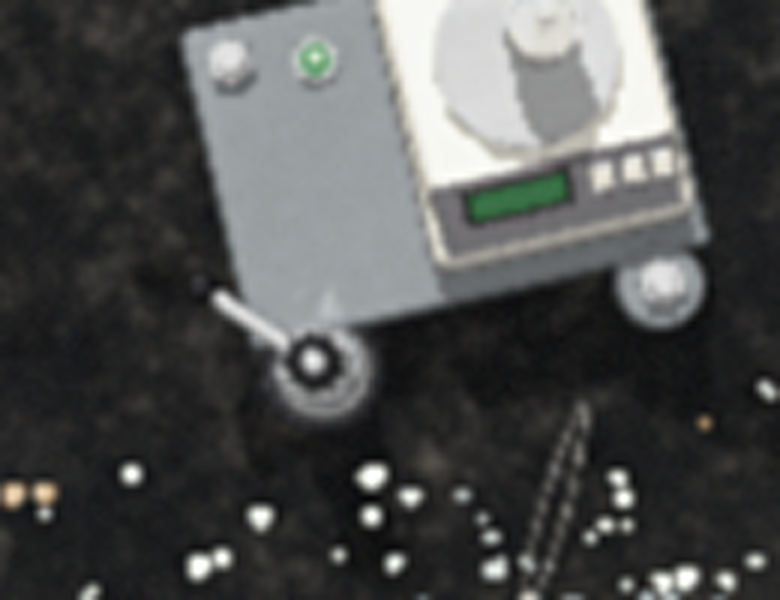

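The knob comes out at about (0.436, 0.010) and the grip at about (0.480, 0.072). They are 76 mm apart, against 75 mm expected, so the handle points at about 55°. I'll go above the grip with the jaws tangential to the handle (yaw -35°).

```bash
cat >> h.py <<'E'
def to(x,y,z,yaw=None):
    from cell import env
    from scipy.spatial.transform import Rotation as Ro
    o=env.get_obs();R=Ro.from_euler('xyz',o['tool_rot'],degrees=True)
    d=np.array([x,y,z])-o['tool_pos'];s=f"t={o['time_s']:.1f} pos={np.round(o['tool_pos'],4)} rot={np.round(o['tool_rot'],1)} tool d cm={np.round(R.inv().apply(d)*100,2)}"
    if yaw is not None:
        s+=f" rotvec={np.round((R.inv()*Ro.from_euler('xyz',[180,0,yaw],degrees=True)).as_rotvec(),3)}"
    print(s,'F',np.round(o['force'],1),'M',np.round(o['wrist_torque'],3),'w',round(float(o['grip_width']),4),'q7',round(float(o['qpos'][6]),1))
E
python3 -m creep '[[-2.6,-4,0,0,0,0,1],[-2.6,-4,0,0,0,0,1],[-2.6,-4,0,0,0,0,1],[-2.6,-4,0,0,0,0,1],[-2.6,-4,0,0,0,0,1],[-2.6,-4,0,0,0,0,1],[-2.6,-4,0,0,0,0,1],[-2.6,-4,0,0,0,0,1],[-4.2,-2,0,0,0,0,1],[-4.2,-2,0,0,0,0,1],[-4.2,-2,0,0,0,0,1],[-4.2,-2,0,0,0,0,1],[-4.2,-2,0,0,0,0,1],[-4.2,-2,0,0,0,0,1]]'
python3 -c "
from h import *;to(.48,.072,.26,-35)"
```

```text
time_s: 1.5
tool_pos: [0.4852, -0.009, 0.2839]
tool_rot: [179.6, 0.4, -70.5]
force: [1.1, -0.7, -0.2]
grip_width: 0.0869
t=1.5 pos=[ 0.4852 -0.009   0.2839] rot=[179.6   0.4 -70.5] tool d cm=[-7.79 -2.23  2.43] rotvec=[ 0.005  0.009 -0.62 ] F [ 1.1 -0.7 -0.2] M [ 0.031 -0.087 -0.008] w 0.0869 q7 -72.1
```

```bash
python3 -m creep '[[-3.9,-1.1,0,0,0,0,0.5],[-3.9,-1.1,0,0,0,0,0.5],[0,0,0,0,0,-0.125,0.5],[0,0,0,0,0,-0.125,0.5],[0,0,0,0,0,-0.125,0.5],[0,0,0,0,0,-0.125,0.5],[0,0,0,0,0,-0.125,0.5],[0,0,0,0,0,0,0.5],[0,0,0,0,0,0,0.5]]'
python3 - <<'E'
from h import *
from cell import env,optics
import cv2
from scipy.spatial.transform import Rotation as Ro
to(.48,.072,.26,-35)
o=env.get_obs();c=optics.read_camera('wrist')
T=np.eye(4);T[:3,:3]=Ro.from_euler('xyz',o['tool_rot'],degrees=True).as_matrix();T[:3,3]=o['tool_pos']
W=T@c['hand_eye'];c['R']=W[:3,:3].T;c['t']=-W[:3,:3].T@W[:3,3];del c['hand_eye']
np.savez('/tmp/w1.npz',**c)
P=cloud(c);m=(c['frame'].max(-1)<70)&(P[...,2]>.085)&(P[...,2]<.13)&(c['z_map']>0)
n,l=cv2.connectedComponents(m.astype('uint8'))
for i in range(1,n):
    q=P[l==i]
    if len(q)>30:print(len(q),q.mean(0).round(4),q.min(0).round(3),q.max(0).round(3),np.argwhere(l==i).mean(0))
cv2.imwrite('pics/d.png',cv2.resize(c['frame'],(800,600)))
E
```

```text
time_s: 2.4
tool_pos: [0.4757, 0.0865, 0.2822]
tool_rot: [179.9, 0.8, -32.4]
force: [-0.6, -0.2, -0.8]
grip_width: 0.0436
t=2.4 pos=[0.4757 0.0865 0.2822] rot=[179.9   0.8 -32.4] tool d cm=[1.17 0.98 2.2 ] rotvec=[0.003 0.014 0.045] F [-0.6 -0.2 -0.8] M [-0.082 -0.068 -0.021] w 0.0436 q7 -45.2
252 [0.4821 0.075  0.1064] [0.474 0.067 0.085] [0.488 0.08  0.112] [200.4047619  267.91666667]
243 [0.4349 0.0044 0.1203] [ 0.422 -0.006  0.115] [0.45  0.016 0.123] [291.28395062 265.0617284 ]
```

View pics/d.png

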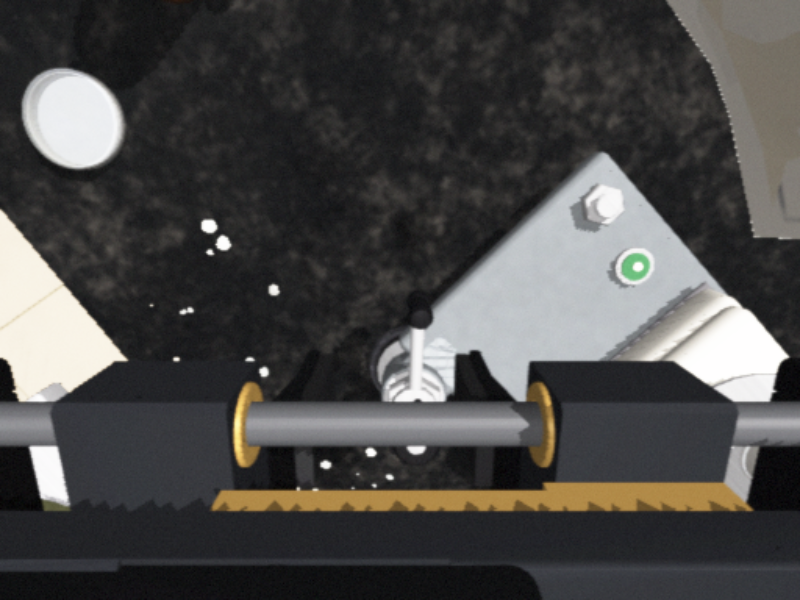

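The wrist view shows the grip at (420,315) with its bar running down to the nut at (415,390). The grip comes out at about (0.480, 0.073), which agrees with the other cameras to within 3 mm. I'll centre on it and descend part way.

```bash
python3 -m creep '[[1.1,0.9,0,0.003,0.014,0.045,0.5],[0,0,3,0,0,0,0.5],[0,0,3,0,0,0,0.5],[0,0,0,0,0,0,0.5],[0,0,0,0,0,0,0.5]]'
python3 -c "
from h import *;to(.48,.073,.148,-35)"
```

```text
time_s: 2.95
tool_pos: [0.4825, 0.0681, 0.222]
tool_rot: [-179.9, -0.4, -36.1]
force: [0.6, -0.0, 0.9]
grip_width: 0.0434
t=3.0 pos=[0.4825 0.0681 0.222 ] rot=[-179.9   -0.4  -36.1] tool d cm=[-0.54 -0.23  7.4 ] rotvec=[-0.002 -0.006 -0.019] F [ 0.6 -0.   0.9] M [ 0.006  0.009 -0.017] w 0.0434 q7 -49.0
```

```bash
python3 -m creep '[[-0.5,-0.2,0,0,0,0,0.5],[0,0,1.5,0,0,0,0.5],[0,0,1.5,0,0,0,0.5],[0,0,1.5,0,0,0,0.5],[0,0,1.5,0,0,0,0.5],[0,0,0,0,0,0,0.5],[0,0,0,0,0,0,0.5]]'
python3 -c "
from h import *;to(.48,.073,.148,-35)"
```

```text
time_s: 3.65
tool_pos: [0.4835, 0.0731, 0.1638]
tool_rot: [-179.6, -0.9, -36.3]
force: [0.9, 0.6, -0.3]
grip_width: 0.0434
t=3.6 pos=[0.4835 0.0731 0.1638] rot=[-179.6   -0.9  -36.3] tool d cm=[-0.3   0.23  1.57] rotvec=[-0.007 -0.016 -0.023] F [ 0.9  0.6 -0.3] M [-0.01  -0.066  0.015] w 0.0434 q7 -52.6
```

Next: finish the descent, centre, and close gently.

```bash
python3 -m creep '[[-0.3,0.2,0.8,-0.007,-0.016,-0.02,0.5],[0,0,0.8,0,0,0,0.5],[0,0,0,0,0,0,0.5],[0,0,0,0,0,0,0.1],[0,0,0,0,0,0,0.1],[0,0,0,0,0,0,0.1],[0,0,0,0,0,0,0.1],[0,0,0,0,0,0,0.1]]' 15
python3 -c "
from h import *;to(.48,.073,.148,-35)"
```

```text
time_s: 4.45
tool_pos: [0.4819, 0.0732, 0.1488]
tool_rot: [-179.9, -0.2, -35.1]
force: [1.8, 0.2, -2.4]
grip_width: 0.0136
t=4.5 pos=[0.4819 0.0732 0.1488] rot=[-179.9   -0.2  -35.1] tool d cm=[-0.14  0.12  0.08] rotvec=[-0.002 -0.004 -0.001] F [ 1.8  0.2 -2.4] M [ 0.038 -0.346  0.005] w 0.0136 q7 -52.0
```

```bash
python3 -m creep '[[-0.6,0.02,0,0,0,-0.08,0.1],[-0.6,0.02,0,0,0,-0.08,0.1],[-0.6,0.02,0,0,0,-0.08,0.1]]'
python3 -c "
from h import *;to(.48,.073,.148,-35)"
```

```text
time_s: 4.75
tool_pos: [0.4675, 0.0806, 0.1488]
tool_rot: [-179.8, -0.4, -21.1]
force: [0.5, -0.4, 0.4]
grip_width: 0.0141
t=4.8 pos=[0.4675 0.0806 0.1488] rot=[-179.8   -0.4  -21.1] tool d cm=[1.44 0.26 0.09] rotvec=[-0.004 -0.007  0.243] F [ 0.5 -0.4  0.4] M [-0.072  0.072 -0.141] w 0.0141 q7 -38.3
```

```bash
python3 -m creep '[[-0.6,0.04,0,0,0,-0.08,0.1],[-0.6,0.03,0,0,0,-0.08,0.1],[-0.6,0.03,0,0,0,-0.08,0.1],[-0.6,0.03,0,0,0,-0.08,0.1],[0,0,0,0,0,0,0.1],[0,0,0,0,0,0,0.1]]'
python3 -c "
from h import *;to(.48,.073,.148,-35)"
```

```text
time_s: 5.35
tool_pos: [0.4417, 0.086, 0.149]
tool_rot: [-180.0, -0.3, -2.1]
force: [0.1, 0.2, -0.6]
grip_width: 0.0141
t=5.3 pos=[0.4417 0.086  0.149 ] rot=[-180.    -0.3   -2.1] tool d cm=[3.88 1.15 0.12] rotvec=[-0.002 -0.005  0.574] F [ 0.1  0.2 -0.6] M [ 0.019 -0.115 -0.034] w 0.0141 q7 -18.5
```

The nut has turned back about 0.57 rad. A circle fitted to the grip's path puts the axis at about (0.440, 0.011). Next I release, rise, shift to the knob and wind the wrist to leave clockwise room.

```bash
python3 -m creep '[[0,0,0,0,0,0,0.45],[0,0,0,0,0,0,0.45],[0,0,0,0,0,0,0.45],[0,0,-2.5,0,0,0,0.45],[0,0,-2.5,0,0,0,0.6],[0,0,-2.5,0,0,0,0.6],[0,3.7,0,0,0,0,0.6],[0,3.7,0,0,0,0,0.6],[0,0,0,0,0,-0.14,0.6],[0,0,0,0,0,-0.14,0.6],[0,0,0,0,0,-0.14,0.6],[0,0,0,0,0,-0.14,0.6],[0,0,0,0,0,-0.14,0.6],[0,0,0,0,0,-0.14,0.6],[0,0,0,0,0,-0.14,0.6],[0,0,0,0,0,-0.14,0.6],[0,0,0,0,0,-0.14,0.6],[0,0,0,0,0,0,0.6],[0,0,0,0,0,0,0.6]]'
python3 - <<'E'
from h import *
from cell import env,optics
import cv2
from scipy.spatial.transform import Rotation as Ro
to(.439,.0105,.161,77)
o=env.get_obs();c=optics.read_camera('wrist');print(c['hand_eye'].round(3)[:3,3])
T=np.eye(4);T[:3,:3]=Ro.from_euler('xyz',o['tool_rot'],degrees=True).as_matrix();T[:3,3]=o['tool_pos']
W=T@c['hand_eye'];c['R']=W[:3,:3].T;c['t']=-W[:3,:3].T@W[:3,3]
P=cloud(c);m=(c['frame'].max(-1)<70)&(P[...,2]>.085)&(P[...,2]<.13)&(c['z_map']>0)
n,l=cv2.connectedComponents(m.astype('uint8'))
for i in range(1,n):
    q=P[l==i]
    if len(q)>30:print(len(q),q.mean(0).round(4),q.min(0).round(3),q.max(0).round(3),np.argwhere(l==i).mean(0))
cv2.imwrite('pics/e.png',cv2.resize(c['frame'],(800,600)))
c=np.load('/tmp/top.npz');print(ray(c,281,154,.175))
E
```

```text
time_s: 7.25
tool_pos: [0.4432, 0.0081, 0.2284]
tool_rot: [179.3, -0.3, 72.3]
force: [0.4, 0.3, -0.1]
grip_width: 0.0523
t=7.2 pos=[0.4432 0.0081 0.2284] rot=[179.3  -0.3  72.3] tool d cm=[ 0.06 -0.56  6.73] rotvec=[ 0.013 -0.005 -0.082] F [ 0.4  0.3 -0.1] M [ 0.006 -0.148  0.024] w 0.0523 q7 70.7
[ 0.001 -0.074 -0.091]
349 [0.4385 0.0822 0.1035] [0.434 0.077 0.085] [0.449 0.092 0.112] [174.12034384 346.59025788]
1197 [0.4337 0.0097 0.1169] [ 0.422 -0.007  0.095] [0.454 0.027 0.123] [203.21720969 248.07351713]
[ 0.60967884 -0.11807461  0.175     ]
```

View pics/e.png

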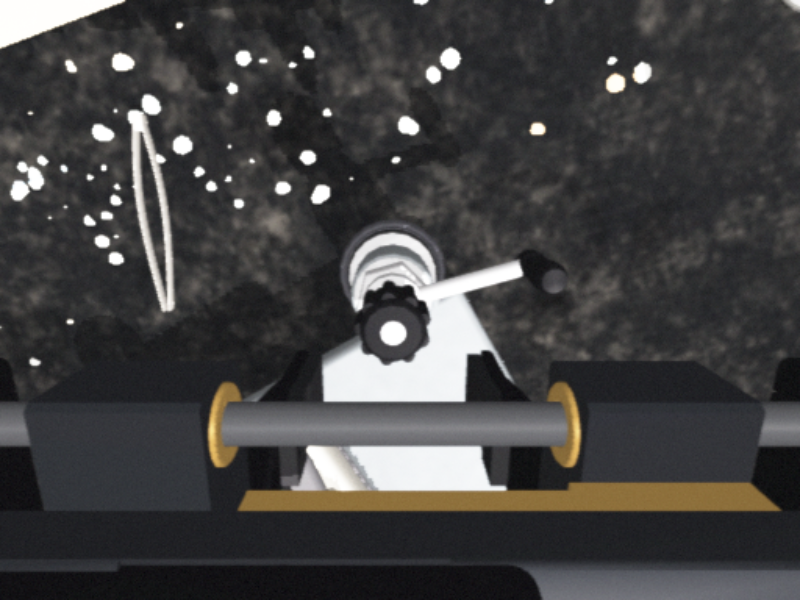

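The picture shows the knob in full, its cap at (393,333), with the handle swung out to its right as intended. The knob's centre is (0.438, 0.010). Now I lower onto it in a centred position.

```bash
python3 -m creep '[[0,-0.5,2,0.013,-0.005,0,0.6],[0,0,2,0,0,0,0.6],[0,0,0,0,0,0,0.6],[0,0,0,0,0,0,0.6]]'
python3 -c "
from h import *;to(.438,.010,.161,77)"
```

```text
time_s: 7.7
tool_pos: [0.4378, 0.0099, 0.1853]
tool_rot: [-179.8, -0.0, 72.0]
force: [0.2, 0.1, 0.5]
grip_width: 0.052
t=7.7 pos=[0.4378 0.0099 0.1853] rot=[-179.8   -0.    72. ] tool d cm=[0.02 0.02 2.43] rotvec=[-0.003 -0.    -0.088] F [0.2 0.1 0.5] M [ 0.014 -0.126  0.003] w 0.052 q7 68.5
```

```bash
python3 -m creep '[[0,0,1.2,0,0,0,0.6],[0,0,1.2,0,0,0,0.6],[0,0,0,0,0,0,0.6],[0,0,0,0,0,0,0.3],[0,0,0,0,0,0,0.3],[0,0,0,0,0,0,0.3],[0,0,0,0,0,0,0.3],[0,0,0,0,0,0,0.3]]' 15
python3 -c "
from h import *;to(.438,.010,.161,77)"
```

```text
time_s: 8.5
tool_pos: [0.4383, 0.0097, 0.1603]
tool_rot: [-179.9, -0.0, 71.9]
force: [0.8, -0.3, -1.6]
grip_width: 0.0336
t=8.5 pos=[0.4383 0.0097 0.1603] rot=[-179.9   -0.    71.9] tool d cm=[ 0.02 -0.03 -0.07] rotvec=[-0.001 -0.    -0.09 ] F [ 0.8 -0.3 -1.6] M [ 0.14  -0.185  0.001] w 0.0336 q7 67.2
```

Width 33.6 mm confirms the knob is held. Now clockwise, reading the torque.

```bash
python3 -m creep '[[0,0,0.006,0,0,0.1,0.3],[0,0,0.006,0,0,0.1,0.3],[0,0,0.006,0,0,0.1,0.3],[0,0,0.006,0,0,0.1,0.3],[0,0,0.006,0,0,0.1,0.3],[0,0,0,0,0,0,0.3]]' 20
python3 -c "
from h import *;to(.438,.010,.161,71.9)"
```

```text
time_s: 9.1
tool_pos: [0.4386, 0.0103, 0.1599]
tool_rot: [-180.0, -0.1, 42.2]
force: [-0.6, 0.3, -2.0]
grip_width: 0.0337
t=9.1 pos=[0.4386 0.0103 0.1599] rot=[-1.80e+02 -1.00e-01  4.22e+01] tool d cm=[-0.06 -0.02 -0.11] rotvec=[-0.    -0.001 -0.519] F [-0.6  0.3 -2. ] M [ 0.006 -0.149 -0.085] w 0.0337 q7 37.5
```

```bash
python3 -m creep '[[0,0,0,0,0,0,0.3],[0,0,0,0,0,0,0.3]]' >/dev/null; python3 -c "
from h import *;to(.438,.010,.161,71.9)"; python3 -m creep '[[0,0,0.003,0,0,0.05,0.3],[0,0,0.003,0,0,0.05,0.3],[0,0,0.003,0,0,0.05,0.3]]' >/dev/null
python3 -c "
from h import *;to(.438,.010,.161,71.9)"
```

```text
t=9.3 pos=[0.4385 0.0103 0.1599] rot=[-1.80e+02 -1.00e-01  4.24e+01] tool d cm=[-0.06 -0.01 -0.11] rotvec=[-0.    -0.001 -0.515] F [-0.2  0.2 -1.8] M [ 0.023 -0.215 -0.06 ] w 0.034 q7 37.7
t=9.6 pos=[0.4387 0.0104 0.1599] rot=[-1.80e+02 -1.00e-01  3.38e+01] tool d cm=[-0.08 -0.   -0.11] rotvec=[ 0.    -0.002 -0.665] F [ 0.5  0.  -1.5] M [-0.018 -0.227  0.101] w 0.0341 q7 29.1
```

```bash
P='from h import *;to(.438,.010,.161,71.9)'; python3 -m creep '[[0,0,0.003,0,0,0.05,0.3],[0,0,0.003,0,0,0.05,0.3],[0,0,0.003,0,0,0.05,0.3]]' >/dev/null;python3 -c "$P"
python3 -m creep '[[0,0,0.003,0,0,0.05,0.3],[0,0,0.003,0,0,0.05,0.3],[0,0,0.003,0,0,0.05,0.3]]' >/dev/null;python3 -c "$P"
```

```text
t=9.9 pos=[0.4388 0.0106 0.1598] rot=[-1.80e+02 -1.00e-01  2.51e+01] tool d cm=[-0.1   0.01 -0.12] rotvec=[ 0.    -0.002 -0.816] F [ 0.6 -0.2 -2.4] M [-0.036 -0.237  0.034] w 0.0334 q7 20.4
t=10.2 pos=[0.439  0.0106 0.1597] rot=[-1.80e+02 -1.00e-01  1.65e+01] tool d cm=[-0.11  0.03 -0.13] rotvec=[ 0.001 -0.002 -0.967] F [ 0.5 -1.5 -1.5] M [-0.024 -0.185  0.007] w 0.0337 q7 11.8
```

```bash
P='from h import *;to(.438,.010,.161,71.9)'; python3 -m creep '[[0,0,0.003,0,0,0.05,0.3],[0,0,0.003,0,0,0.05,0.3],[0,0,0.003,0,0,0.05,0.3]]' >/dev/null;python3 -c "$P"
```

```text
t=10.5 pos=[0.4392 0.0107 0.1596] rot=[-1.8e+02 -1.0e-01  7.8e+00] tool d cm=[-0.13  0.05 -0.14] rotvec=[ 1.000e-03 -3.000e-03 -1.118e+00] F [ 0.5  0.4 -2.5] M [-0.003 -0.189 -0.05 ] w 0.0337 q7 3.1
```

```bash
P='from h import *;to(.438,.010,.161,71.9)'; python3 -m creep '[[-0.03,0,0.003,0,0,0.05,0.3],[-0.03,0,0.003,0,0,0.05,0.3]]' >/dev/null;python3 -c "$P"
python3 -m creep '[[-0.03,0,0.003,0,0,0.05,0.3],[0,0,0.003,0,0,0.05,0.3]]' >/dev/null;python3 -c "$P"
```

```text
t=10.7 pos=[0.4392 0.0107 0.1595] rot=[-180.    -0.2    2.1] tool d cm=[-0.12  0.06 -0.15] rotvec=[ 0.002 -0.004 -1.219] F [ 2.1  0.2 -3.1] M [-0.013 -0.365  0.033] w 0.0336 q7 -2.7
t=10.9 pos=[0.4393 0.0107 0.1595] rot=[-179.9   -0.3   -3.7] tool d cm=[-0.12  0.07 -0.15] rotvec=[ 0.002 -0.005 -1.32 ] F [ 1.   0.4 -1.3] M [0.024 0.026 0.059] w 0.0339 q7 -8.4
```

```bash
P='from h import *;to(.438,.010,.161,71.9)'; python3 -m creep '[[0,0,0.003,0,0,0.05,0.3],[0,0,0.003,0,0,0.05,0.3]]' >/dev/null;python3 -c "$P"
python3 -m creep '[[0,0,0.003,0,0,0.05,0.3],[0,0,0.003,0,0,0.05,0.3]]' >/dev/null;python3 -c "$P"
```

```text
t=11.1 pos=[0.4394 0.0107 0.1594] rot=[-179.9   -0.3   -9.5] tool d cm=[-0.13  0.09 -0.16] rotvec=[ 0.002 -0.005 -1.42 ] F [ 0.4 -0.3 -2.2] M [-0.012 -0.01   0.109] w 0.0339 q7 -14.2
t=11.3 pos=[0.4395 0.0106 0.1594] rot=[-179.9   -0.3  -15.2] tool d cm=[-0.13  0.1  -0.17] rotvec=[ 0.003 -0.006 -1.52 ] F [ 0.3  0.1 -3.2] M [ 0.028 -0.079  0.261] w 0.0339 q7 -19.9
```

Torque is rising clearly (0.06 → 0.11 → 0.26), so I'll take small confirmatory steps.

```bash
P='from h import *;to(.438,.010,.161,71.9)'; python3 -m creep '[[0,0,0,0,0,0.03,0.3]]' >/dev/null;python3 -c "$P"; python3 -m creep '[[0,0,0,0,0,0,0.3]]' >/dev/null;python3 -c "$P"
```

```text
t=11.4 pos=[0.4395 0.0107 0.1594] rot=[-179.9   -0.3  -16.8] tool d cm=[-0.13  0.11 -0.17] rotvec=[ 0.003 -0.006 -1.549] F [ 1.3  0.2 -1.9] M [-0.082 -0.025  0.315] w 0.0337 q7 -21.6
t=11.5 pos=[0.4395 0.0107 0.1593] rot=[-179.9   -0.3  -16.8] tool d cm=[-0.13  0.11 -0.17] rotvec=[ 0.003 -0.005 -1.548] F [ 0.8 -0.2 -1.8] M [ 0.03  -0.029  0.255] w 0.0334 q7 -21.6
```

Torque reads 0.31 N m moving and 0.26 held, which is about 25–30 N on the foot. I hold briefly, release, rise and return above the handle grip.

```bash
python3 -m creep '[[0,0,0,0,0,0,0.3],[0,0,0,0,0,0,0.3],[0,0,0,0,0,0,0.3],[0,0,0,0,0,0,0.6],[0,0,0,0,0,0,0.6],[0,0,0,0,0,0,0.6],[0,0,-2,0,0,0,0.6],[0,0,-2.5,0,0,0,0.6],[0,0,-2,0,0,0,0.6],[0,0,0,0,0,-0.135,0.5],[0,0,0,0,0,-0.135,0.5],[0,-3.7,0,0,0,0,0.5],[0,-3.7,0,0,0,0,0.5],[0,0,0,0,0,0,0.5],[0,0,0,0,0,0,0.5]]'
python3 - <<'E'
from h import *
from cell import env,optics
import cv2
c=optics.read_camera('top');s=optics.read_camera('scene')
to(.4405,.0855,.149,-2)
for c in(s,):
    P=cloud(c);m=(c['frame'].max(-1)<60)&(P[...,2]>.085)&(P[...,2]<.118)&(c['z_map']>0)&(abs(P[...,0]-.44)<.06)&(abs(P[...,1]-.05)<.09)
    n,l=cv2.connectedComponents(m.astype('uint8'))
    for i in range(1,n):
        q=P[l==i]
        if len(q)>8:print(len(q),q.mean(0).round(4),q.min(0).round(3),q.max(0).round(3),np.argwhere(l==i).mean(0))
cv2.imwrite('pics/f.png',cv2.resize(s['frame'][130:290,150:350],(800,640))[:600])
E
```

```text
time_s: 13.0
tool_pos: [0.4413, 0.0862, 0.2296]
tool_rot: [-180.0, -0.6, -0.7]
force: [-0.6, -0.2, -0.0]
grip_width: 0.0435
t=13.1 pos=[0.4414 0.0858 0.2295] rot=[-179.9   -0.6   -0.8] tool d cm=[-0.17  0.04  8.05] rotvec=[-0.001 -0.01   0.021] F [-0.4  0.1  0.5] M [-0.044 -0.076  0.024] w 0.0435 q7 -12.8
77 [0.4269 0.014  0.1075] [ 0.42  -0.004  0.093] [0.439 0.025 0.118] [213.09090909 241.        ]
49 [0.437  0.0863 0.1016] [0.432 0.079 0.087] [0.445 0.092 0.113] [221.59183673 215.48979592]
```

View pics/f.png

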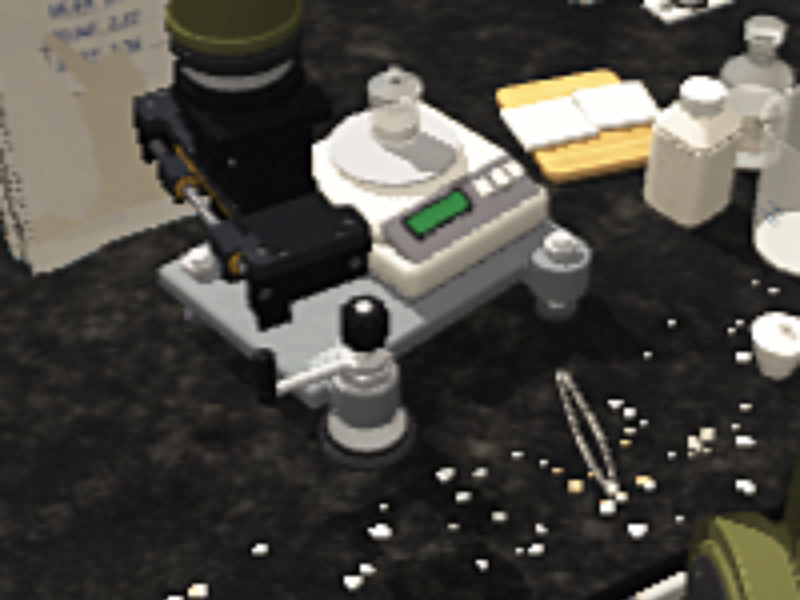

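The picture shows the handle still swung out, with its grip at (265,375) at about (0.440, 0.086). The foot is seated in the cup and the bottle stands upright on the pan. Now I descend over the grip.

```bash
python3 -m creep '[[-0.15,0,2.5,0,-0.01,0,0.5],[0,0,2.5,0,0,0,0.5],[0,0,2,0,0,0,0.5],[0,0,0,0,0,0,0.5],[0,0,0,0,0,0,0.5]]'; python3 -c "
from h import *;to(.4405,.0855,.149,-2)"
```

```text
time_s: 13.6
tool_pos: [0.4416, 0.0802, 0.1585]
tool_rot: [180.0, -0.1, -1.3]
force: [0.2, -0.1, -0.1]
grip_width: 0.0433
t=13.6 pos=[0.4416 0.0802 0.1585] rot=[ 1.8e+02 -1.0e-01 -1.3e+00] tool d cm=[-0.12 -0.53  0.95] rotvec=[ 0.001 -0.002  0.012] F [ 0.2 -0.1 -0.1] M [ 0.004 -0.084 -0.025] w 0.0433 q7 -16.1
```

```bash
python3 -m creep '[[-0.1,-0.5,0.5,0,0,0,0.5],[0,0,0.5,0,0,0,0.5],[0,0,0,0,0,0,0.5],[0,0,0,0,0,0,0.1],[0,0,0,0,0,0,0.1],[0,0,0,0,0,0,0.1],[0,0,0,0,0,0,0.1],[0,0,0,0,0,0,0.1]]' 20; python3 -c "
from h import *;to(.4405,.0855,.149,-2)"
```

```text
time_s: 14.4
tool_pos: [0.4427, 0.0853, 0.1512]
tool_rot: [179.9, -0.4, -1.4]
force: [-1.6, 0.1, -0.2]
grip_width: 0.0138
t=14.4 pos=[0.4427 0.0853 0.1512] rot=[179.9  -0.4  -1.4] tool d cm=[-0.22 -0.02  0.22] rotvec=[ 0.001 -0.008  0.01 ] F [-1.6  0.1 -0.2] M [0.06  0.242 0.02 ] w 0.0138 q7 -17.5
```

```bash
P='from h import *;to(.438,.010,.149,-35)'; python3 -m creep '[[0.6,0.03,0,0,0,0.08,0.1],[0.6,0.03,0,0,0,0.08,0.1],[0.6,0.03,0,0,0,0.08,0.1],[0.6,0.03,0,0,0,0.08,0.1]]'>/dev/null;python3 -c "$P"
python3 -m creep '[[0.45,0.03,0,0,0,0.06,0.1],[0.45,0.03,0,0,0,0.06,0.1],[0.45,0.03,0,0,0,0.06,0.1]]'>/dev/null;python3 -c "$P"
```

```text
t=14.8 pos=[0.4654 0.0807 0.151 ] rot=[180.   -0.3 -20.3] tool d cm=[-0.12  7.58  0.21] rotvec=[-0.    -0.006  0.257] F [1.1 0.3 0. ] M [-0.097 -0.012  0.088] w 0.0137 q7 -37.0
t=15.1 pos=[0.4771 0.0753 0.1509] rot=[-180.    -0.2  -31. ] tool d cm=[-0.    7.61  0.19] rotvec=[-0.    -0.003  0.071] F [-2.6  1.6  2.7] M [0.217 0.396 0.297] w 0.0139 q7 -47.4
```

```bash
cat >> h.py <<'E'
def ft():
    from cell import env
    o=env.get_obs();a=np.radians(o['tool_rot'][2]);F=o['force'];p=o['tool_pos']
    print('t',round(o['time_s'],2),'pull',round(-(F[0]*np.cos(a)+F[1]*np.sin(a)),1),'rad',round(F[0]*np.sin(a)-F[1]*np.cos(a),1),'Fz',round(F[2],1),'ang',np.degrees(np.arctan2(p[1]-.0105,p[0]-.4385)).round(1),'r',np.hypot(p[1]-.0105,p[0]-.4385).round(4),'yaw',round(o['tool_rot'][2],1),'z',round(p[2],4),'w',round(o['grip_width'],4))
E
P='from h import *;ft()'; python3 -c "$P"; python3 -m creep '[[0.38,0.02,0,0,0,0.05,0.1],[0.38,0.02,0,0,0,0.05,0.1]]'>/dev/null;python3 -c "$P"
python3 -m creep '[[0.38,0.02,0,0,0,0.05,0.1],[0.38,0.02,0,0,0,0.05,0.1]]'>/dev/null;python3 -c "$P"
```

```text
t 15.1 pull 3.0 rad -0.0 Fz 2.7 ang 59.2 r 0.0754 yaw -31.0 z 0.1509 w 0.0139
t 15.3 pull 4.9 rad 0.9 Fz 3.9 ang 54.8 r 0.0754 yaw -36.8 z 0.1509 w 0.0135
t 15.5 pull 5.8 rad 1.8 Fz 4.8 ang 51.5 r 0.0752 yaw -42.6 z 0.1508 w 0.0137
```

```bash
P='from h import *;ft()'; python3 -m creep '[[0.38,0.02,0,0,0,0.03,0.1],[0.38,0.02,0,0,0,0.03,0.1]]'>/dev/null;python3 -c "$P"
python3 -m creep '[[0.38,0.02,0,0,0,0.03,0.1],[0.38,0.02,0,0,0,0.03,0.1]]'>/dev/null;python3 -c "$P"
```

```text
t 15.7 pull 7.0 rad 3.3 Fz 4.0 ang 49.0 r 0.0752 yaw -46.0 z 0.1507 w 0.0131
t 15.9 pull 7.5 rad 1.7 Fz 5.2 ang 47.2 r 0.0752 yaw -49.4 z 0.1506 w 0.014
```

```bash
P='from h import *;ft()'; python3 -m creep '[[0.38,0.02,0,0,0,0.03,0.1],[0.38,0.02,0,0,0,0.03,0.1]]'>/dev/null;python3 -c "$P"
```

```text
t 16.1 pull 8.6 rad 1.8 Fz 5.6 ang 45.9 r 0.0751 yaw -52.7 z 0.1505 w 0.0139
```

```bash
P='from h import *;ft()'; python3 -m creep '[[0.55,-0.06,0,0,0,-0.03,0.1],[0.55,-0.06,0,0,0,-0.03,0.1]]'>/dev/null;python3 -c "$P"
python3 -m creep '[[0.55,-0.03,0,0,0,-0.02,0.1],[0.55,-0.03,0,0,0,0,0.1]]'>/dev/null;python3 -c "$P"
```

```text
t 16.3 pull 11.9 rad 2.3 Fz 8.6 ang 43.7 r 0.0757 yaw -49.0 z 0.1503 w 0.0142
t 16.5 pull 11.0 rad 2.8 Fz 10.1 ang 42.3 r 0.0764 yaw -47.5 z 0.1501 w 0.0138
```

```bash
P='from h import *;ft()'; python3 -m creep '[[0.6,0.06,-0.04,0,0,0,0.1],[0.6,0.06,-0.04,0,0,0,0.1]]'>/dev/null;python3 -c "$P"
python3 -m creep '[[0.6,0.04,-0.02,0,0,0.02,0.1]]'>/dev/null;python3 -c "$P"
```

```text
t 16.7 pull 11.9 rad 0.4 Fz 5.2 ang 40.8 r 0.0767 yaw -47.2 z 0.1501 w 0.0147
t 16.8 pull 11.7 rad 2.2 Fz 8.8 ang 40.0 r 0.077 yaw -48.2 z 0.1499 w 0.0144
```

```bash
P='from h import *;ft()'; python3 -m creep '[[0.7,0.08,-0.03,0,0,0.01,0.1],[0.7,0.08,-0.03,0,0,0.01,0.1]]'>/dev/null;python3 -c "$P"
python3 -m creep '[[0.7,0.08,-0.03,0,0,0.01,0.1]]'>/dev/null;python3 -c "$P"
```

```text
t 17.0 pull 12.3 rad 0.6 Fz 6.4 ang 37.2 r 0.0775 yaw -49.0 z 0.1497 w 0.0149
t 17.1 pull 13.1 rad 0.8 Fz 7.8 ang 36.0 r 0.0779 yaw -49.4 z 0.1496 w 0.0153
```

Pull is now about 13 N, in the firm band. I release: hold briefly, open and rise, then check.

```bash
P='from h import *;ft()'; python3 -m creep '[[0,0,0,0,0,0,0.1],[0,0,0,0,0,0,0.1]]'>/dev/null;python3 -c "$P"
python3 -m creep '[[0,0,0,0,0,0,0.45],[0,0,0,0,0,0,0.45],[0,0,0,0,0,0,0.45],[0,0,0,0,0,0,0.45],[0,0,-2,0,0,0,0.45],[0,0,-3,0,0,0,0.45],[0,0,-4,0,0,0,0.45],[0,0,-4,0,0,0,0.45],[0,0,0,0,0,0,0.45],[0,0,0,0,0,0,0.45]]'
python3 - <<'E'
from h import *
from cell import env,optics
import cv2
ft()
from scipy.spatial.transform import Rotation as Ro
o=env.get_obs();c=optics.read_camera('wrist')
T=np.eye(4);T[:3,:3]=Ro.from_euler('xyz',o['tool_rot'],degrees=True).as_matrix();T[:3,3]=o['tool_pos']
W=T@c['hand_eye'];c['R']=W[:3,:3].T;c['t']=-W[:3,:3].T@W[:3,3]
s=optics.read_camera('scene')
for c,f in((c,0),(s,1)):
    P=cloud(c);m=(c['frame'].max(-1)<70)&(P[...,2]>.085)&(P[...,2]<.13)&(c['z_map']>0)&(abs(P[...,0]-.47)<.07)&(abs(P[...,1]-.05)<.09)
    n,l=cv2.connectedComponents(m.astype('uint8'))
    for i in range(1,n):
        q=P[l==i]
        if len(q)>8:print(f,len(q),q.mean(0).round(4),q.min(0).round(3),q.max(0).round(3))
cv2.imwrite('pics/g.png',cv2.resize(s['frame'],(800,600)))
E
```

```text
t 17.3 pull 0.2 rad 0.2 Fz 0.5 ang 36.5 r 0.0778 yaw -49.3 z 0.1497 w 0.0152
time_s: 18.3
tool_pos: [0.5145, 0.048, 0.2818]
tool_rot: [177.5, 6.3, -49.5]
force: [-0.4, -0.4, -0.5]
grip_width: 0.0393
t 18.3 pull -0.0 rad 0.5 Fz -0.5 ang 26.3 r 0.0847 yaw -49.5 z 0.2818 w 0.0393
0 268 [0.4972 0.0619 0.1058] [0.488 0.054 0.085] [0.502 0.068 0.112]
0 254 [0.4503 0.0194 0.1046] [0.432 0.002 0.093] [0.457 0.028 0.118]
1 39 [0.4893 0.0615 0.1016] [0.484 0.055 0.086] [0.496 0.067 0.113]
1 132 [0.4308 0.013  0.1125] [ 0.42  -0.006  0.093] [0.451 0.027 0.124]
```

View pics/g.png

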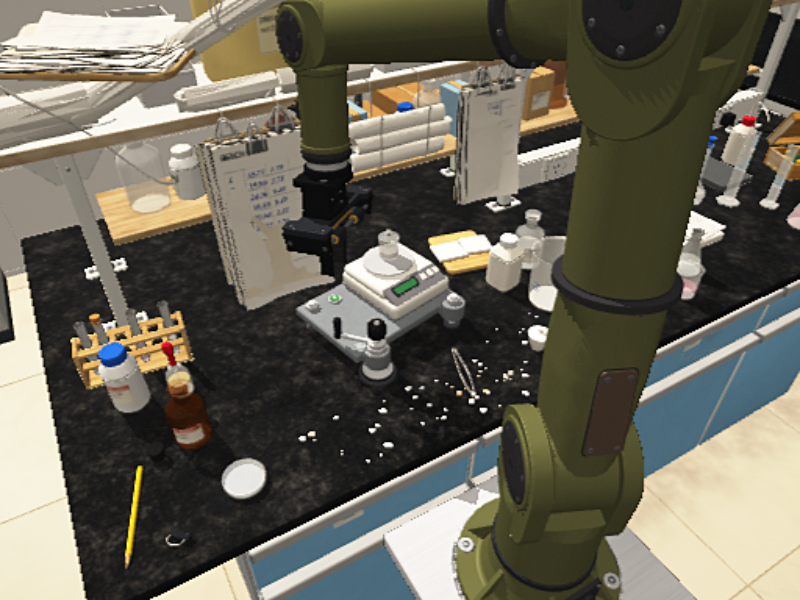

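The bench is undisturbed and the bottle is upright, but the tool tilted 6° under load. The grip itself therefore lags at about 42°, not the 36° the TCP suggested. That is only 0.22 rad past the found place, so the clamp could be marginal. I'll straighten the tool and check tightness with a fresh pull.

```bash
python3 -c "
from h import *;to(.494,.061,.23,-48)"
```

```text
t=18.4 pos=[0.5143 0.0482 0.2812] rot=[177.5   6.3 -49.5] tool d cm=[-1.72  0.47  5.37] rotvec=[ 0.042  0.11  -0.023] F [-0.9 -0.2 -0.7] M [-0.057 -0.096 -0.05 ] w 0.039 q7 -58.3
```

```bash
python3 -m creep '[[0,0,0,0.042,0.11,-0.02,0.5],[0,0,0,0,0,0,0.5],[-2.2,0.5,2,0,0,0,0.5],[0,0,2,0,0,0,0.5],[0,0,0,0,0,0,0.5],[0,0,0,0,0,0,0.5]]' >/dev/null;python3 -c "
from h import *;to(.494,.061,.150,-48)"
```

```text
t=19.0 pos=[0.4927 0.0603 0.2344] rot=[179.5   0.6 -48.3] tool d cm=[ 0.13 -0.22  8.44] rotvec=[ 0.008  0.011 -0.005] F [-0.2 -0.1  0.5] M [-0.046 -0.071 -0.042] w 0.0436 q7 -60.0
```

```bash
python3 -m creep '[[0.1,-0.2,2,0.008,0.011,0,0.5],[0,0,2,0,0,0,0.5],[0,0,2,0,0,0,0.5],[0,0,0,0,0,0,0.5],[0,0,0,0,0,0,0.5]]' >/dev/null;python3 -c "
from h import *;to(.494,.061,.150,-48)"
```

```text
t=19.5 pos=[0.4984 0.0596 0.1762] rot=[-179.9    0.   -48.6] tool d cm=[-0.4   0.25  2.62] rotvec=[-0.003  0.001 -0.01 ] F [ 0.7 -0.   0.8] M [-0.034  0.033 -0.006] w 0.0435 q7 -62.4
```

```bash
python3 -m creep '[[-0.4,0.25,1.3,0,0,0,0.5],[0,0,1.2,0,0,0,0.5],[0,0,0,0,0,0,0.5],[0,0,0,0,0,0,0.1],[0,0,0,0,0,0,0.1],[0,0,0,0,0,0,0.1],[0,0,0,0,0,0,0.1],[0,0,0,0,0,0,0.1]]' 30 >/dev/null;python3 -c "
from h import *;to(.494,.061,.150,-48);ft()"
```

```text
t=20.3 pos=[0.4961 0.061  0.1528] rot=[-179.6   -0.2  -48.6] tool d cm=[-0.14  0.16  0.28] rotvec=[-0.006 -0.003 -0.011] F [ 0.4  0.8 -3.2] M [ 0.092 -0.103 -0.008] w 0.0134 q7 -63.5
t 20.3 pull 0.3 rad -0.8 Fz -3.2 ang 41.2 r 0.0766 yaw -48.6 z 0.1528 w 0.0134
```

```bash
P='from h import *;ft();to(.494,.061,.150,-48)'; python3 -m creep '[[0.3,0,0,0,0.01,0,0.1],[0.3,0,0,0,0.01,0,0.1]]'>/dev/null;python3 -c "$P"
python3 -m creep '[[0.4,0.02,0,0,0.01,0.01,0.1],[0.4,0.02,0,0,0.01,0.01,0.1]]'>/dev/null;python3 -c "$P"
```

```text
t 20.5 pull 9.6 rad 1.8 Fz 8.1 ang 41.1 r 0.0768 yaw -48.6 z 0.1526 w 0.0134
t=20.5 pos=[0.4964 0.061  0.1526] rot=[-179.8   -0.7  -48.6] tool d cm=[-0.17  0.18  0.26] rotvec=[-0.003 -0.013 -0.01 ] F [-7.7  6.   8.1] M [ 1.524  1.913 -0.06 ] w 0.0134 q7 -64.1
t 20.7 pull 10.5 rad 1.7 Fz 6.9 ang 41.3 r 0.0771 yaw -49.6 z 0.1526 w 0.0138
t=20.7 pos=[0.4964 0.0613 0.1526] rot=[180.   -1.2 -49.6] tool d cm=[-0.14  0.2   0.26] rotvec=[ 0.001 -0.02  -0.028] F [-8.1  6.9  6.9] M [ 1.749  1.917 -0.004] w 0.0138 q7 -65.7
```

It holds without moving at a 10.5 N pull, so it is already firm. One slight nudge more to confirm the break-over point.

```bash
P='from h import *;ft()'; python3 -m creep '[[0.5,0,0,0,0.01,0,0.1]]'>/dev/null;python3 -c "$P"
python3 -m creep '[[0.55,0,0,0,0.0,0,0.1]]'>/dev/null;python3 -c "$P"
python3 -m creep '[[0.6,0,0,0,0,0,0.1]]'>/dev/null;python3 -c "$P"
```

```text
t 20.8 pull 13.7 rad 2.0 Fz 8.7 ang 41.3 r 0.0773 yaw -49.5 z 0.1526 w 0.0139
t 20.9 pull 12.2 rad 2.1 Fz 8.4 ang 40.9 r 0.0774 yaw -49.3 z 0.1526 w 0.0133
t 21.0 pull 13.6 rad 3.6 Fz 10.0 ang 40.5 r 0.0776 yaw -49.2 z 0.1526 w 0.0135
```

It starts moving only at about 13 N, which is firm. Relax, release, retreat upward, last check.

```bash
python3 -m creep '[[0,0,0,0,0,0,0.1],[0,0,0,0,0,0,0.1],[0,0,0,0,0,0,0.45],[0,0,0,0,0,0,0.45],[0,0,0,0,0,0,0.45],[0,0,0,0,0,0,0.45],[0,0,-2,0,0,0,0.45],[0,0,-3,0,0,0,0.45],[0,0,-4,0,0,0,0.45],[0,0,-4,0,0,0,0.45],[0,0,0,0,0,0,0.45],[0,0,0,0,0,0,0.45],[0,0,0,0,0,0,0.45]]'
python3 - <<'E'
from h import *
from cell import env,optics
import cv2
ft();s=optics.read_camera('scene');P=cloud(s)
m=(s['frame'].max(-1)<60)&(P[...,2]>.085)&(P[...,2]<.13)&(abs(P[...,0]-.47)<.07)&(abs(P[...,1]-.05)<.09)
n,l=cv2.connectedComponents(m.astype('uint8'))
for i in range(1,n):
    q=P[l==i]
    if len(q)>8:print(len(q),q.mean(0).round(4))
cv2.imwrite('pics/h.png',cv2.resize(s['frame'][130:290,150:350],(750,600)))
E
```

```text
time_s: 22.3
tool_pos: [0.4977, 0.0615, 0.2864]
tool_rot: [179.4, -0.4, -49.2]
force: [-0.3, 0.7, -0.5]
grip_width: 0.039
t 22.3 pull 0.8 rad -0.2 Fz -0.5 ang 40.7 r 0.0782 yaw -49.2 z 0.2864 w 0.039
36 [0.4893 0.0611 0.1006]
117 [0.4299 0.0127 0.1116]
```

View pics/h.png

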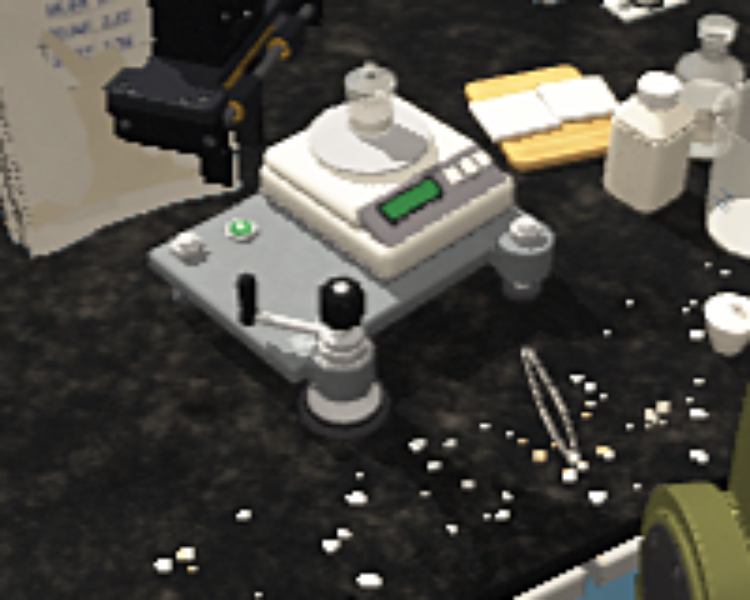

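The gripper is clear above everything, the handle is at (245,300) in its tightened place, and the bottle is upright on the pan. I'm handing in.

```bash
python3 -c "
from cell import order;print(order.sign_off())"
```

```text
the job is handed in; nothing more can be done
None
```

The adjustable foot now bears on its cup and the lock nut is firm. I handed the job in at about 22 s of the 72 s allowed; no verdict was reported.

- **Slackening:** I swung the handle about 0.57 rad anticlockwise, past the 0.4 rad that frees the screw.
- **Foot:** I turned the knob about 1.55 rad clockwise, until the torque climbed from about 0.05 to 0.31 N m while turning (0.26 N m held). By the given figures that is about 25–30 N on the cup.
- **Lock nut:** I swung the handle back clockwise and tightened it to about 13 N at the grip.

**Last checks:**
- **Tool tilt:** The tool tilted about 6° during the first tightening, so the handle ended at about 42°, not the 36° I had read from the tool position.
- **Second pull:** I straightened up, gripped the handle again and pulled. It held at 10.5 N and began to move at about 13 N. That is firm and well under the 20 N limit.
- **Stiffness mismatch:** The handle moved only about 0.22–0.25 rad past its found position. The stated 20 N per rad would give about 8–10 N, so that disagrees with the measured 13 N. I trusted the measured pull.
- **Foot load:** I did not measure it again after tightening the nut.
- **Bench:** The final picture shows the weighing bottle upright on the pan, nothing visibly shifted, and the gripper clear of everything. It does not cover the dish and the amber and dropper bottles. I last saw those, unmoved, in the picture before the second pull.

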